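# Stand the swab tube in the photo station and take its picture

## Robot

A 7-joint arm with a two-finger parallel gripper is mounted at the origin on the work surface. World frame = base frame: x ahead of the robot, y to its left, z up, the work surface at z = 0. Lengths are in m, angles in degrees, forces in N, time in s.
With the tool pointing down it reaches from about 0.425 to 1.025 m from the base axis. Payload 9.4 kg.
Tool frame: the origin (TCP) lies between the finger pads; the fingertips stand 19 mm ahead of it and the grasp point (between the pads) is the TCP (ctrl.finger_overhang is the x of the fingertips in the tool frame, in m); x points along the fingers, y is the direction in which the jaws open and shut, and the axes are right-handed (so a half turn about x gives the same grasp; the last joint's range is limited). The gripper opens to 85 mm and grips with 20 to 120 N. Pads are 22 mm wide; open, the fingers measure 114 mm over their backs; the gripper's body (76 mm by 85 mm) begins 54 mm behind the grasp point. The pads swing forward as they close: fully open they stand 13 mm farther back than shut.
Start: joints at [-75.155, 34.337, -0.143, 91.639, 0.103, 54.024, -4.572], TCP at [0.239, 0.685, 0.25] pointing down, gripper open.
Joint ranges: [-147.43, 147.43], [-19.82, 112.94], [-74.19, 73.91], [6.32, 146.72], [-59.91, 239.91], [6.04, 106.73], [-150.56, 150.56]. Speed limits (degrees/s): [127.2, 127.2, 172.46, 172.46, 180, 180, 180].

## Interface

Orientations are given as a 3x3 rotation matrix whose columns are the frame's x, y, z axes.
In Python, from cell import ctrl, optics gives the robot as it stands.
- The arm moves only by the tool carry_out, never from a script. Its argument "rows" is text: rows parted by semicolons, each of 5 numbers parted by spaces: the shift along the tool's x, y, z in mm, then the turn about the tool's x in degrees, then the finger opening in mm, from 0 to 85.4. A call has 1 to 5 rows; each row shifts and turns the commanded pose from where the row before left it, along the tool's axes as they then stand; what a row does not reach is not made up. A row lasts 1/12 s, in which the tool goes at most 41.7 mm and 7.16 degrees, less where a joint would pass 70% of its speed; a pose out of reach is approached as far as the arm can. A call is refused whole if a number of a shift passes 41.7 or a number of a turn 7.16, either way. A call with a gripper value outside its range is refused whole. The fingers move at their own pace and stop on an object; the grip force is fixed at half the most. Time passes only in rows, so rows that do not move let the fingers close. It gives the time, the measured TCP pose, the force and the opening at its end, in the units of the state.
- ctrl.get_state(): the state, without advancing time (a new reading comes with each control period).
- optics.capture(name): name is "scene" or "top" or "wrist"; returns a dict with "frame" (420x560x3 uint8, red, green, blue), "K" (3x3 intrinsics, pixels), "k1" (the pictures are not rectified: a ray, as slopes to the right and down, at radius r is drawn at 1 + k1 r^2 times it, then the intrinsics apply), "T" (4x4, takes a point from camera to world coordinates). Camera axes: x right, y up, looking along -z (the intrinsics and any distortion apply to the point x, -y, -z); pixel columns grow to the right and rows downward; lengths in m; the calibration is good to about 2 mm. A picture is of the moment at which its call begins. There is no depth.
- ctrl.sign_off(): hands the job in, once; it reports no verdict.
Trained networks look in a picture, given as the dict that the camera call returned (one of the last four; its "shot" number tells which), for a name from the list of things; names that differ only in an ending like _2 or _b are one class to them, and where a whole thing is asked for, a point or a joint stands for the part that bears it (a point fixed in the world has none). Each returns a list of dicts, best first, with "conf" (0 to 1); they miss things now and then, are a little off and sometimes report something else, mostly with a low value. They report only what shows in the picture. A call takes as long as a camera call. They do not tell look-alikes from the thing itself.
- optics.find_in(name, picture): "position" ([column, row] as shares, 0 to 1, of the picture: columns of its width, rows of its height, amid what is visible of it).
- optics.silhouettes(name, picture): "pixels" (420x560 bool, what is visible of it) and "position" ([column, row] as shares, 0 to 1, of the picture: columns of its width, rows of its height, amid what is visible of it).
The state is a dict: "time_s": time; "q": joint angles; "qd": joint speeds; "joint_torque": joint torques, N m; "ee_pos": TCP position; "tcp_rot": TCP orientation; "wrist_force": force on the tool from outside, world axes, zero at the start; "wrist_torque": the same for the moment, N m; "width": finger opening in m.
Only numpy, scipy, OpenCV 4.12 (cv2) and the standard library are available. Lean on these libraries where they do the work, as an engineer would, in place of code of your own. Each camera call takes 0.05 s, during which the arm holds its last target.

## Task

Take the longer of the two tubes lying in the sloping metal rest and stand it upright, cap up, on the floor of the black cup of the photo station, and let go of it. Then press the station's two-stage trigger down to its halfway stop, pause there for about a second while the camera focuses, press it fully down to take the picture, and let it come back up. Leave the short tube and the flat test cassettes where they are.

Things in the scene. Friction and masses are not known exactly. Their poses are not given: they have to be found in the camera images.
- long_tube: Tube to be moved: white, 16 mm diameter, 150 mm long, grey cap 18 mm diameter over its top 26 mm; 25 g. Origin at the centre of its bottom (slightly tapered, uncapped) end; z runs along the tube to the cap. Starts in either slot of the rest, sloping 45 degrees, cap end high and towards the robot; its last 62 mm stick out freely past the rest's top edge.
- long_cap (a point): Point on the axis of the long tube in the middle of its cap, 137 mm from the bottom end (13 mm below the top of the cap).
- short_tube: The other tube in the rest, the same but 115 mm long; stays where it is. Origin and axes as for the long tube.
- rest: Fixed sloping aluminium rest, base 120 x 150 mm, 90 mm high; two parallel slots 75 mm apart, at 45 degrees, rising to its -x side: flat bed 88 mm long, side rails up to 4 mm above the tube's axis, a stop at the foot. Origin on the table, 10 mm to -x of the base's centre. Local mm: tube bottoms at x 45, y +-37.5, z 22; tubes point along (-1, 0, 1).
- station: Fixed photo station: grey base plate 140 (x) x 300 (y) x 12 mm, origin under its centre. Local mm: black tube cup at x 0, y 0 (outer diameter 42, bore 26, rim 72 and inner floor 17 above the table, 55 deep); small camera on a post at x 0, y 89 to 140, 150 high, facing the cup; trigger at x -30, y -110.
- cup_floor (a point): Centre of the inner floor of the cup, 17 mm above the table; axes as the station.
- cup_mouth (a point): Centre of the cup's mouth, 72 mm above the table.
- trigger_top (a point): Centre of the top face of the trigger, a white round plunger 36 mm in diameter in a black collar (52 mm diameter, rim 28 mm above the table). Pressed straight down: top face 50 mm above the table when up, 44 mm at the halfway stop, 38 mm fully down; the point moves with it.
- trigger_half (a joint): First stage of the trigger, m: 0 up, 0.006 at the halfway stop. Soft spring: about 1.7 N at first, 3.6 N at the halfway stop. Springs back.
- trigger_full (a joint): Second stage, m: 0 until the first stage is at its stop, 0.006 fully down. Stiff preloaded spring: begins to yield at about 9 N, 13 N fully down, so between 4 and 9 N the trigger stays at the halfway stop. Springs back.
- cassette_a: White test cassette lying on the table, 70 x 22 x 6 mm; bystander.
- cassette_b: A second such cassette; bystander.
Mind the look-alikes: they are no part of the job. Leave any green or pink look-alike of the long_tube alone.

How it is judged (in metres and radians):
On the way, in this order (a step that is already met when the one before it is completed fails the run):
1. the long tube stands in the cup, on its floor, cap up, and is let go (horizontal distance between long_tube and cup_floor below 0.01 m and z of long_tube in the frame of cup_floor below 0.005 m and angle between long_tube's own z axis and vertical below 0.25 rad and contact force between the fingers and long_tube below 0.1 N and linear speed of long_tube below 0.02 m/s), for 0.2 s.
2. the trigger is held at its halfway stop for half a second (value of joint trigger_half above 0.0045 m and value of joint trigger_full below 0.0025 m), for 0.5 s.
3. the trigger is pressed fully down (value of joint trigger_full above 0.0045 m).
At the end, for the whole second after the job is handed in: The long tube stands in the station's cup, cap up, its bottom end within 5 mm of the cup's floor in height and within 10 mm of its centre, leaning less than 0.25 rad, released and at rest; the trigger is up again (both stages within 1.5 mm of 0) (all of step 1 and value of joint each of trigger_half, trigger_full below 0.0015 m); the robot touches nothing.
It fails at once if the trigger is pressed fully down while the long tube is not standing in the cup (value of joint trigger_full above 0.0045 m and not (horizontal distance between long_tube and cup_floor below 0.01 m and z of long_tube in the frame of cup_floor below 0.005 m and angle between long_tube's own z axis and vertical below 0.25 rad)).
It fails at once if the short tube or a cassette is moved more than 30 mm (distance of any of short_tube, cassette_a, cassette_b from where it was at the start of the episode above 0.03 m).
It also fails if it takes over 61 s, if anything falls off the work surface, if the arm or the gripper's body presses on something with over 40 N, if the wrist force passes 120 N, or if a joint passes its speed limit or range.

## Working session

There is one attempt and no reset: what is moved stays moved. The work goes in short steps, Python scripts to look and compute and a tool call to move; the robot and the scene stay as the last step left them, time stands still between calls to the robot, and variables do not carry over. Pictures are saved under pics/ and viewed, and the job is handed in when it is done.

Besides the shell and the picture viewer there is one more tool, called after ">>>" in YAML: its name, and indented under it one key for each argument. carry_out: Moves the arm, as the interface text tells. Its arguments: {"type":"object","properties":{"rows":{"type":"string"}},"required":["rows"]}

```bash
ls; mkdir -p pics; python3 - <<'E'
from cell import ctrl, optics
import cv2
s=ctrl.get_state(); print(s)
for n in ["scene","top","wrist"]:
    p=optics.capture(n); cv2.imwrite(f"pics/{n}0.png",p["frame"][:,:,::-1]); print(n,p["K"],p["k1"],p["T"])
E
```

```text
pics
{'time_s': 0.0, 'q': array([-75.15517035,  34.38417681,  -0.14703932,  91.67946238,
         0.10345734,  54.0241117 ,  -4.57110263]), 'qd': array([-0.06070488, -0.06525485, -0.00410202, -0.00332916,  0.02471179,
        0.02704552, -0.05110285]), 'joint_torque': array([-6.30917039e-04, -7.76435924e+01,  1.56435806e+00, -2.58015990e+01,
        1.23190778e-02,  9.01542837e-03,  2.38051925e-06]), 'ee_pos': array([0.23875768, 0.68410238, 0.24943004]), 'tcp_rot': array([[-3.77087145e-04,  3.29421467e-01,  9.44182903e-01],
       [-1.48205700e-03,  9.44181749e-01, -3.29421656e-01],
       [-9.99998831e-01, -1.52355356e-03,  1.32182592e-04]]), 'wrist_force': array([ 0.10952897, -0.07822899, -0.1413149 ]), 'wrist_torque': array([-0.02076158, -0.00510002,  0.04807009]), 'width': 0.0851319863889951}
scene [[475.49654399   0.         272.86678313]
 [  0.         475.49654399 211.25007001]
 [  0.           0.           1.        ]] -0.057708233577788315 [[-0.73888869 -0.51719868  0.43191322  1.04452902]
 [ 0.67357396 -0.58450545  0.45238423  0.63949687]
 [ 0.0184831   0.62518709  0.78025603  1.07564983]
 [ 0.          0.          0.          1.        ]]
top [[405.24077235   0.         283.54427179]
 [  0.         405.24077235 205.15707151]
 [  0.           0.           1.        ]] -0.03259153047457466 [[-0.00235814  0.98503612 -0.17233189  0.32408802]
 [-0.99983973 -0.00538085 -0.01707503  0.08271194]
 [-0.01774681  0.172264    0.98489094  1.01620724]
 [ 0.          0.          0.          1.        ]]
wrist [[306.13337429   0.         284.24330483]
 [  0.         306.13337429 211.9155554 ]
 [  0.           0.           1.        ]] 0.011569324220904485 [[ 0.33011936 -0.91111252 -0.2467695   0.17724479]
 [ 0.94393705  0.31808052  0.08836083  0.70590874]
 [-0.00201409 -0.2621045   0.9650374   0.37263149]
 [ 0.          0.          0.          1.        ]]
```

View pics/scene0.png

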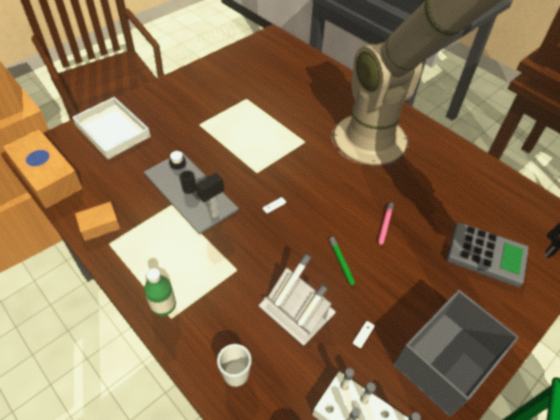

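View pics/top0.png

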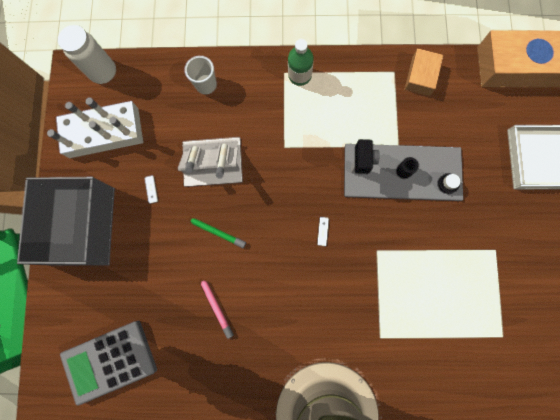

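View pics/wrist0.png

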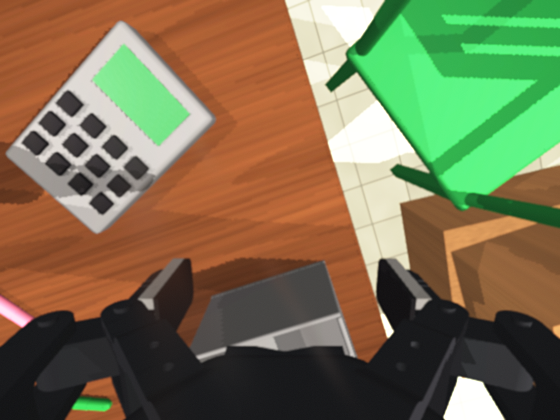

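```bash
cat > h.py <<'E'
import numpy as np, cv2
def ray(p,uv):
    K,k1,T=p["K"],p["k1"],p["T"]
    x=(uv[0]-K[0,2])/K[0,0]; y=(uv[1]-K[1,2])/K[1,1]; a,b=x,y
    for _ in range(20):
        r2=a*a+b*b; a,b=x/(1+k1*r2),y/(1+k1*r2)
    d=T[:3,:3]@np.array([a,-b,-1.]); return T[:3,3],d/np.linalg.norm(d)
def atz(p,uv,z):
    o,d=ray(p,uv); return o+d*(z-o[2])/d[2]
def proj(p,X):
    K,k1,T=p["K"],p["k1"],p["T"]
    c=T[:3,:3].T@(np.asarray(X,float)-T[:3,3]); a,b=c[0]/-c[2],-c[1]/-c[2]
    f=1+k1*(a*a+b*b); return np.array([K[0,0]*a*f+K[0,2],K[1,1]*b*f+K[1,2]])
def tri(rs):
    A=np.zeros((3,3));B=np.zeros(3)
    for o,d in rs:
        M=np.eye(3)-np.outer(d,d);A+=M;B+=M@o
    return np.linalg.solve(A,B)
E
python3 - <<'E'
from cell import ctrl, optics
import cv2,numpy as np,h
ps={}
for n in ["scene","top"]:
    p=ps[n]=optics.capture(n); 
    for nm in ["long_tube","long_cap","short_tube","rest","station","cup_floor","cup_mouth","trigger_top","cassette_a"]:
        try:
            r=optics.find_in(nm,p)
            print(n,nm,[(np.round(np.array(x["position"])*[560,420],1).tolist(),round(x["conf"],2)) for x in r])
        except Exception as e: print(n,nm,e)
a=ps["scene"]["frame"][240:350,240:360]; b=ps["top"]["frame"][120:200,165:260]
c=ps["scene"]["frame"][130:240,130:250]; d=ps["top"]["frame"][130:215,335:475]
R=lambda i:cv2.resize(i,(400,300),interpolation=cv2.INTER_CUBIC)
cv2.imwrite("pics/crop1.png",np.vstack([np.hstack([R(a),R(b)]),np.hstack([R(c),R(d)])])[:,:,::-1])
import pickle;pickle.dump(ps,open("ps.pkl","wb"))
E
```

```text
scene long_tube [([384.4, 224.4], 0.69), ([341.8, 260.1], 0.64), ([289.7, 279.9], 0.57)]
scene long_cap [([293.2, 282.0], 0.81), ([338.2, 262.6], 0.66), ([384.4, 221.8], 0.56)]
scene short_tube [([312.5, 301.1], 0.77)]
scene rest [([297.3, 308.3], 0.86)]
scene station [([191.7, 192.4], 0.81)]
scene cup_floor [([190.5, 187.9], 0.82)]
scene cup_mouth [([190.7, 189.8], 0.64), ([363.9, 334.8], 0.16)]
scene trigger_top []
scene cassette_a [([274.2, 205.7], 0.7), ([364.7, 331.7], 0.48)]
top long_tube [([216.3, 230.7], 0.92), ([219.1, 162.5], 0.69), ([218.2, 309.1], 0.67)]
top long_cap [([218.5, 232.8], 0.9), ([216.7, 307.2], 0.86), ([220.4, 163.3], 0.74)]
top short_tube [([193.8, 159.3], 0.66)]
top rest [([212.7, 162.7], 0.64)]
top station [([401.1, 169.7], 0.64)]
top cup_floor [([403.5, 172.8], 0.95)]
top cup_mouth [([402.1, 173.4], 0.97)]
top trigger_top [([449.5, 183.1], 0.53)]
top cassette_a [([151.0, 193.4], 0.74), ([325.4, 229.3], 0.59)]
```

View pics/crop1.png

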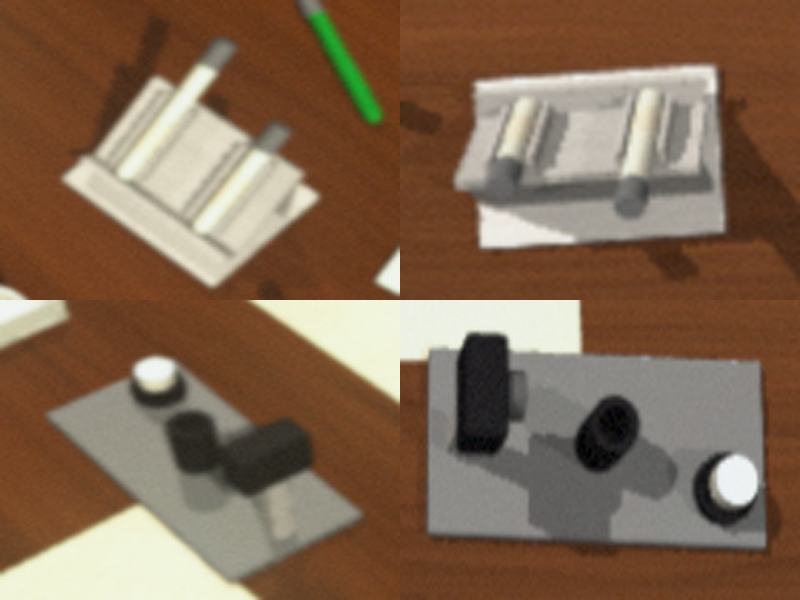

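```bash
python3 - <<'E'
import pickle,h,numpy as np
from scipy.optimize import least_squares as LS
ps=pickle.load(open("ps.pkl","rb")); 
def W(P,v):
    c,s=np.cos(P[2]),np.sin(P[2]); return np.array([P[0]+c*v[0]-s*v[1],P[1]+s*v[0]+c*v[1],v[2]])
def fit(obs,x0):
    def f(P): return np.concatenate([h.proj(ps[c],W(P,np.array(v)/1000))-uv for c,v,uv in obs])
    r=LS(f,x0,loss="soft_l1"); print(np.round(r.x,4),"yaw deg",np.degrees(r.x[2]));print(np.round(r.fun.reshape(-1,2),1).tolist()); return r.x
# station
o=[("top",(70,150,12),(345.5,143.6)),("top",(70,-150,12),(461,147.6)),("top",(-70,-150,12),(463.1,200.3)),("top",(-70,150,12),(345.5,196)),
("top",(0,0,72),(410.3,165.4)),("top",(-30,-110,50),(452.3,181)),("scene",(-30,-110,50),(177.1,156.8)),
("scene",(70,-150,12),(144.1,171.8)),("scene",(70,150,12),(199.6,232.7)),("scene",(-70,150,12),(238.6,208.5))]
S=fit(o,[.45,-.2,0])
print("cup",W(S,(0,0,0)),"trig",W(S,(-.03,-.11,0)))
q=np.sqrt(.5)
for sgn in(-1,1):
  def tp(s): return (45-q*s,sgn*37.5,22+q*s)
  o=[("top",tp(150),(219.6,174.7)),("top",tp(0),(224.4,144.5)),("scene",tp(150),(307.8,256.5)),("scene",tp(0),(277.5,304.2)),
   ("top",(70,75,3),(182.8,142.1)),("top",(70,-75,3),(240.3,137.6)),("top",(-50,-75,3),(241.7,181.9)),("top",(-50,75,3),(184,186.1)),
   ("scene",(70,-75,3),(258.6,305.3)),("scene",(70,75,3),(303.9,345.6)),("scene",(-50,75,3),(336,311.5))]
  Rr=fit(o,[.45,.25,0])
  for s in(0,115,137,150): print(s,W(Rr,np.array(tp(s))/1000))
E
```

```text
[ 0.5847 -0.2047 -0.0412] yaw deg -2.360859710813861
[[-1.0, -0.2], [-0.1, -0.2], [-0.1, 0.5], [-1.7, 0.6], [-0.4, -0.0], [0.2, 0.3], [-1.2, -1.8], [-1.1, -0.5], [-1.2, -0.1], [0.1, -0.7]]
cup [ 0.58465075 -0.20465769  0.        ] trig [ 0.55014497 -0.31332853  0.        ]
[0.6066 0.286  0.0734] yaw deg 4.204560323554586
[[-0.6, 0.8], [-0.2, 1.1], [-0.2, -1.3], [-1.4, 0.7], [-0.4, 0.1], [-1.1, 0.0], [0.1, 0.2], [-0.2, 0.5], [-0.5, 0.3], [-0.7, -0.5], [-1.0, 0.5]]
0 [0.65421706 0.25186596 0.022     ]
115 [0.57311864 0.24590397 0.10331728]
137 [0.55760415 0.24476342 0.11887363]
150 [0.54843651 0.24408945 0.12806602]
[0.6079 0.2825 0.0767] yaw deg 4.393873096433517
[[-31.9, 2.9], [-27.9, 3.0], [22.7, 16.8], [20.1, 19.6], [0.8, -0.3], [0.1, -0.5], [1.5, -0.4], [1.2, 0.1], [-1.8, -0.2], [-1.9, -1.2], [-2.3, -0.2]]
0 [0.64985599 0.32337653 0.022     ]
115 [0.5687777  0.31714662 0.10331728]
137 [0.55326707 0.31595481 0.11887363]
150 [0.5441017  0.31525056 0.12806602]
```

>>> carry_out:
  rows: "0 0 0 -5.85 85;0 0 0 -5.85 70;0 0 0 -5.85 60;0 0 0 -5.85 50;0 -30 20 0 46"

```text
time_s: 1.57
ee_pos: [0.2548, 0.6608, 0.25]
tcp_rot: [[-0.004, -0.087, 0.996], [0.004, 0.996, 0.087], [-1.0, 0.004, -0.004]]
wrist_force: [-0.4, -0.5, -0.8]
width: 0.046
```

>>> carry_out:
  rows: "0 -34 21 0 46;0 -34 21 0 46;0 -34 21 0 46;0 -34 21 0 46;0 -34 21 0 46"

```text
time_s: 1.98
ee_pos: [0.379, 0.4925, 0.2505]
tcp_rot: [[0.0, -0.073, 0.997], [0.0, 0.997, 0.073], [-1.0, 0.0, 0.0]]
wrist_force: [1.6, 0.2, 0.0]
width: 0.046
```

>>> carry_out:
  rows: "0 -34 21 0 46;0 -34 21 0 46;0 -34 21 0 46;0 -34 21 0 46;0 -34 21 0 46"

```text
time_s: 2.4
ee_pos: [0.4961, 0.3305, 0.2506]
tcp_rot: [[0.0, -0.073, 0.997], [0.0, 0.997, 0.073], [-1.0, 0.0, 0.0]]
wrist_force: [0.2, 0.1, 0.5]
width: 0.046
```

>>> carry_out:
  rows: "0 -34 21 0 46;0 -34 21 0 46;0 -23 14 0 46;0 0 0 0 46;0 0 0 0 46"

```text
time_s: 2.82
ee_pos: [0.5587, 0.2435, 0.2503]
tcp_rot: [[0.0, -0.069, 0.998], [-0.0, 0.998, 0.069], [-1.0, -0.0, 0.0]]
wrist_force: [0.4, 0.7, 0.2]
width: 0.0458
```

```bash
python3 - <<'E'
from cell import ctrl, optics
import cv2,numpy as np,h
s=ctrl.get_state(); print(s["ee_pos"],s["wrist_force"],s["q"])
p=optics.capture("wrist"); f=p["frame"].copy()
for nm in ["long_tube","long_cap","short_tube"]:
    print(nm,[(np.round(np.array(x["position"])*[560,420],1).tolist(),round(x["conf"],2)) for x in optics.find_in(nm,p)])
for X in [(.6542,.2519,.022),(.5576,.2448,.1189),(.5484,.2441,.1281)]:
    u=h.proj(p,X);print(u); cv2.circle(f,tuple(int(round(v)) for v in u),3,(255,0,0),-1)
cv2.imwrite("pics/w1.png",f[:,:,::-1])
E
```

```text
[0.5587059  0.24350738 0.25030959] [0.4429259  0.71257385 0.21638849] [-24.7338344   26.45331365  -5.9820462  107.07925136   3.70098025
  46.64184215  61.29546871]
long_tube [([281.7, 221.0], 0.98), ([305.4, 71.2], 0.69)]
long_cap [([306.4, 70.9], 0.74), ([283.2, 225.7], 0.69)]
short_tube [([361.3, 232.9], 0.92)]
[286.28792172 262.87840076]
[286.440775   206.52502019]
[286.43387294 198.36798934]
```

View pics/w1.png

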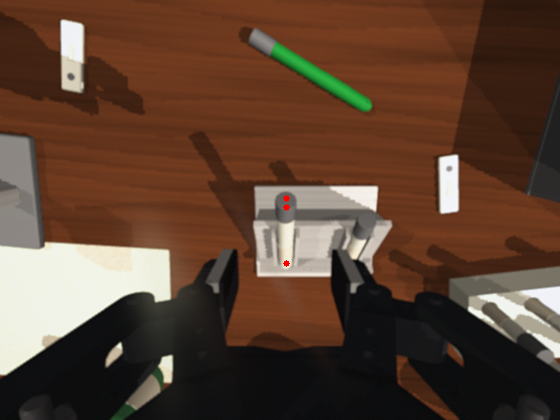

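>>> carry_out:
  rows: "35 1.3 -1 0 46;35 0 0 0 46;30 0 0 0 46;20 0 0 0 46;11 0 0 0 46"

```text
time_s: 3.43
ee_pos: [0.5547, 0.2476, 0.1167]
tcp_rot: [[-0.003, -0.075, 0.997], [-0.001, 0.997, 0.075], [-1.0, -0.001, -0.003]]
wrist_force: [-0.4, 1.2, -0.5]
width: 0.0459
```

>>> carry_out:
  rows: "0 0 0 0 46;0 0 0 0 30;0 0 0 0 20;0 0 0 0 10;0 0 0 0 10"

```text
time_s: 3.85
ee_pos: [0.5571, 0.247, 0.1208]
tcp_rot: [[0.002, -0.072, 0.997], [0.001, 0.997, 0.072], [-1.0, 0.001, 0.002]]
wrist_force: [-1.1, -0.8, 4.0]
width: 0.0149
```

>>> carry_out:
  rows: "0 0 0 0 10;0 0 0 0 10;0 0 0 0 10"

```text
time_s: 4.1
ee_pos: [0.5571, 0.247, 0.1207]
tcp_rot: [[0.002, -0.072, 0.997], [0.001, 0.997, 0.072], [-1.0, 0.001, 0.002]]
wrist_force: [-1.2, -0.7, 7.7]
width: 0.0149
```

```bash
cat > look.py <<'E'
from cell import ctrl, optics
import cv2,numpy as np,h,sys
tag=sys.argv[1]
s=ctrl.get_state(); print(s["ee_pos"],s["wrist_force"],s["width"],s["time_s"])
out=[]
X=s["ee_pos"]
for n in ["scene","top","wrist"]:
    p=optics.capture(n);u=h.proj(p,X)
    w=90 if n!="wrist" else 200
    x0=int(np.clip(u[0]-w/2,0,560-w));y0=int(np.clip(u[1]-w/2,0,420-w)); print(n,x0,y0,w,u)
    out.append(cv2.resize(p["frame"][y0:y0+w,x0:x0+w],(266,266) if 0 else (266,266),interpolation=cv2.INTER_CUBIC))
cv2.imwrite(f"pics/{tag}.png",np.hstack(out)[:,:,::-1])
E
python3 look.py g1
```

```text
[0.55707408 0.2469554  0.12069073] [-1.22842237 -0.72008782  7.70208968] 0.014937111229920868 4.1
scene 260 214 90 [305.61624718 259.66010968]
top 173 127 90 [218.38753805 172.61648941]
wrist 184 181 200 [284.91328086 281.26150938]
```

View pics/g1.png

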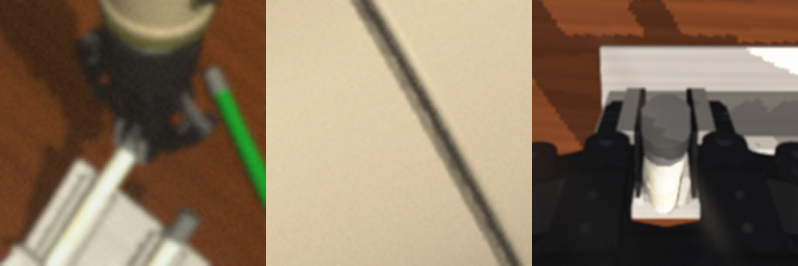

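>>> carry_out:
  rows: "-5 0 0 0 10;-15 0 0 0 10;-25 0 0 0 10;-30 0 0 0 10;-30 0 0 0 10"

```text
time_s: 4.67
ee_pos: [0.5562, 0.2465, 0.2256]
tcp_rot: [[-0.001, -0.073, 0.997], [-0.0, 0.997, 0.073], [-1.0, -0.0, -0.001]]
wrist_force: [1.3, 0.2, -0.9]
width: 0.0152
```

>>> carry_out:
  rows: "-25 0 0 0 10;-15 0 0 0 10;0 0 0 0 10;0 0 0 0 10"

```text
time_s: 5.0
ee_pos: [0.5568, 0.2467, 0.2655]
tcp_rot: [[0.002, -0.072, 0.997], [0.001, 0.997, 0.072], [-1.0, 0.001, 0.002]]
wrist_force: [0.3, -0.3, -1.2]
width: 0.0154
```

```bash
python3 look.py g2
```

```text
[0.55675323 0.24674194 0.26548361] [ 0.34886409 -0.30774232 -1.22167107] 0.015397010023227053 5.0
scene 265 177 90 [310.5416092  222.73632263]
top 160 108 90 [205.33965025 153.97281512]
wrist 185 184 200 [285.64140412 284.88850841]
```

View pics/g2.png

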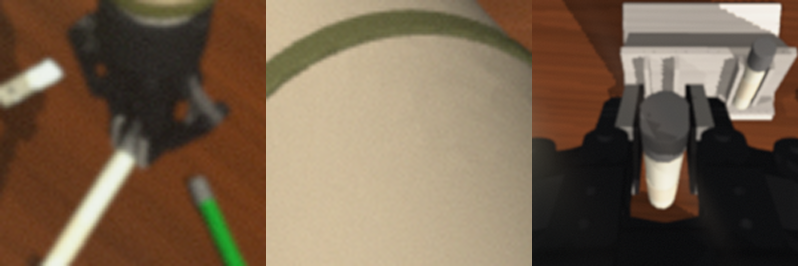

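```bash
cat > tilt.py <<'E'
from cell import ctrl, optics
import cv2,numpy as np,h,sys
from scipy.optimize import least_squares as LS
def run(tag,cams=("scene","wrist")):
    s=ctrl.get_state(); X=s["ee_pos"]; z=s["tcp_rot"][:,2]; obs=[]; out=[]
    for n in cams:
        p=optics.capture(n);u=h.proj(p,X)
        c=[r for r in optics.silhouettes("long_tube",p)]
        best=None
        for r in c:
            m=r["pixels"]; ys,xs=np.nonzero(m)
            d=np.hypot(xs-u[0],ys-u[1]); 
            hsv=cv2.cvtColor(p["frame"],cv2.COLOR_RGB2HSV)[m]
            if d.min()<45 and np.median(hsv[:,1])<90 and (best is None or r["conf"]>best[0]): best=(r["conf"],m)
        if best is None: print(n,"none",len(c)); continue
        ys,xs=np.nonzero(best[1]); pts=np.c_[xs,ys].astype(float); ctr=pts.mean(0)
        ax=np.linalg.svd(pts-ctr,full_matrices=False)[2][0]
        t=(pts-ctr)@ax
        e=[ctr+ax*t.min(),ctr+ax*t.max()]; tip=max(e,key=lambda q:np.hypot(*(q-u)))
        print(n,"conf",best[0],"tip px",tip,"tcp px",u,"n",len(xs)); obs.append((p,tip))
        f=p["frame"].copy(); f[best[1]]=(f[best[1]]//2+[0,0,127]).astype(np.uint8); cv2.circle(f,tuple(int(v) for v in tip),2,(255,0,0),-1)
        out.append(cv2.resize(f,(400,300)))
    if out: cv2.imwrite(f"pics/{tag}.png",np.hstack(out)[:,:,::-1])
    # tube in plane of tool x,z through TCP : tip = X + s*(z*sin + down*cos)
    g=lambda q:np.concatenate([h.proj(p,X+q[1]*(z*np.sin(q[0])+np.array([0,0,-1])*np.cos(q[0])))-t for p,t in obs])
    for th0 in(45,):
        r=LS(g,[np.radians(th0),.137]); print("tilt",np.degrees(r.x[0]),"s",r.x[1],"res",r.fun)
        print("tip",X+r.x[1]*(z*np.sin(r.x[0])+np.array([0,0,-1])*np.cos(r.x[0])))
if __name__=="__main__": run(sys.argv[1],sys.argv[2:] or ("scene","wrist"))
E
python3 tilt.py t1
```

```text
scene conf 0.77 tip px [278.19978855 275.12245177] tcp px [310.61341945 223.07305749] n 499
wrist conf 0.63 tip px [281.89526984 340.07589887] tcp px [284.83030473 281.12810477] n 2481
tilt 47.846436600979175 s 0.13695532077804018 res [-0.95072675 -0.52826301  2.95441085 -0.13994816]
tip [0.65720092 0.25377737 0.17116662]
```

View pics/t1.png

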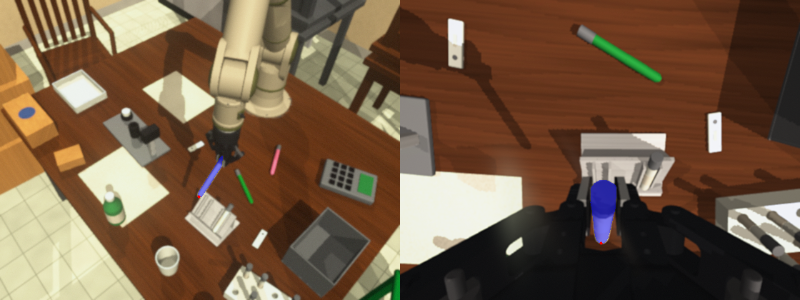

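>>> carry_out:
  rows: "-15 0 -20 0 10;-15 -16 -20 0 10;0 -30 -20 0 10;0 -32 -20 0 10;0 -34 -20 0 10"

```text
time_s: 5.77
ee_pos: [0.4639, 0.1272, 0.2941]
tcp_rot: [[-0.0, -0.074, 0.997], [0.0, 0.997, 0.074], [-1.0, 0.0, -0.0]]
wrist_force: [-0.0, -0.6, 0.1]
width: 0.0153
```

>>> carry_out:
  rows: "0 -34 -10 0 10;0 -34 -10 0 10;0 -34 -10 0 10;0 -34 -10 0 10;0 -34 -10 0 10"

```text
time_s: 6.18
ee_pos: [0.4266, -0.0469, 0.2942]
tcp_rot: [[-0.0, -0.073, 0.997], [-0.0, 0.997, 0.073], [-1.0, 0.0, -0.0]]
wrist_force: [-0.1, -0.3, -0.1]
width: 0.0151
```

>>> carry_out:
  rows: "0 -34 -5 0 10;0 -34 0 0 10;0 -34 0 0 10;0 -34 0 0 10;0 -34 0 0 10"

```text
time_s: 6.6
ee_pos: [0.4345, -0.217, 0.2942]
tcp_rot: [[-0.0, -0.073, 0.997], [0.0, 0.997, 0.073], [-1.0, 0.0, -0.0]]
wrist_force: [0.8, 0.8, -0.5]
width: 0.0153
```

>>> carry_out:
  rows: "0 0 0 0 10;0 0 0 0 10;0 0 0 0 10"

```text
time_s: 6.85
ee_pos: [0.4345, -0.2149, 0.2939]
tcp_rot: [[-0.001, -0.072, 0.997], [0.001, 0.997, 0.072], [-1.0, 0.001, -0.001]]
wrist_force: [-0.1, 1.0, -0.4]
width: 0.0152
```

```bash
python3 tilt.py t2; python3 - <<'E'
from cell import ctrl
s=ctrl.get_state();print(s["ee_pos"],s["tcp_rot"],s["width"],s["time_s"])
E
```

```text
scene conf 0.77 tip px [196.60452455 133.33210652] tcp px [220.58185807  88.73649564] n 291
wrist conf 0.71 tip px [282.16953694 340.04282867] tcp px [283.26314997 280.44146677] n 2482
tilt 48.06491857296298 s 0.1360086655514576 res [-1.4419001  -0.62904803  1.42511006 -0.27810739]
tip [ 0.53540479 -0.20755813  0.20288095]
[ 0.43481787 -0.21417272  0.29426148] [[-1.18400754e-04 -7.44854316e-02  9.97222095e-01]
 [ 3.39018352e-04  9.97222042e-01  7.44854679e-02]
 [-9.99999936e-01  3.46895727e-04 -9.28199138e-05]] 0.015411316073539096 7.05
```

View pics/t2.png

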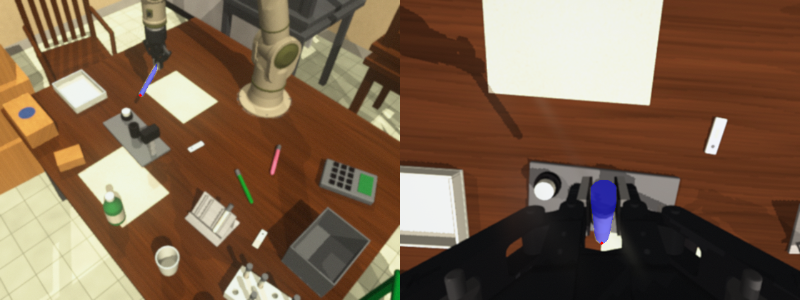

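>>> carry_out:
  rows: "35 0 0 0 10;35 0 0 0 10;35 0 0 0 10;30 0 0 0 10;17 0 0 0 10"

```text
time_s: 7.47
ee_pos: [0.434, -0.214, 0.1397]
tcp_rot: [[-0.002, -0.074, 0.997], [0.001, 0.997, 0.074], [-1.0, 0.001, -0.002]]
wrist_force: [-0.2, -0.4, 0.1]
width: 0.0151
```

>>> carry_out:
  rows: "0 0 0 0 10;0 0 10 0 10;-3 0 10 0 10;-3 0 8 0 10;-4 0 8 0 10"

```text
time_s: 7.88
ee_pos: [0.4698, -0.2126, 0.1537]
tcp_rot: [[-0.003, -0.073, 0.997], [0.0, 0.997, 0.073], [-1.0, 0.0, -0.003]]
wrist_force: [-16.7, -2.6, 9.3]
width: 0.015
```

```bash
python3 tilt.py t3; python3 look.py g3
```

```text
scene conf 0.58 tip px [194.56885131 174.28197294] tcp px [214.54236105 134.49159554] n 218
wrist conf 0.7 tip px [285.15376644 330.02808585] tcp px [284.50879167 278.15575312] n 2213
tilt 45.62546951645522 s 0.13071007643449112 res [-1.52608926 -0.6395053  -0.69072043 -0.26777473]
tip [ 0.56300847 -0.2058402   0.06206096]
[ 0.47068387 -0.21224969  0.15350977] [-4.22683434  0.55422089  1.25971311] 0.01544622604897711 8.0833
scene 169 89 90 [214.38938068 134.75371101]
top 382 161 90 [427.30519516 206.37365466]
wrist 185 182 200 [285.13167125 282.35198682]
```

View pics/g3.png

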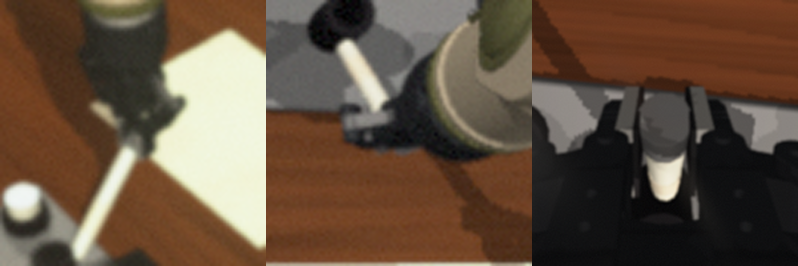

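View pics/t3.png

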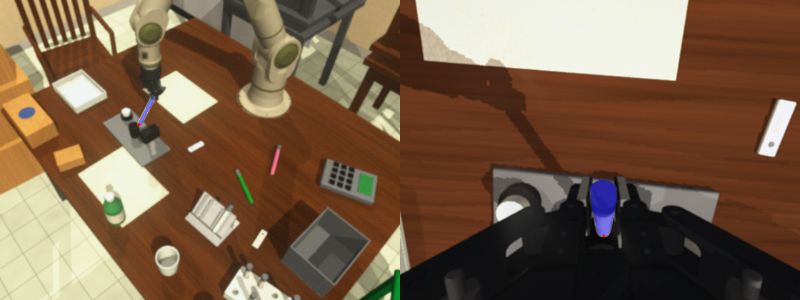

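>>> carry_out:
  rows: "-4 0 5 0 10;-4 0 5 0 10;-4 0 5 0 10;-4 0 5 0 10;0 0 0 0 10"

```text
time_s: 8.65
ee_pos: [0.4918, -0.2115, 0.1692]
tcp_rot: [[0.002, -0.073, 0.997], [-0.001, 0.997, 0.073], [-1.0, -0.001, 0.002]]
wrist_force: [-3.8, -0.9, 1.2]
width: 0.015
```

```bash
python3 tilt.py t4; python3 look.py g4
```

```text
scene conf 0.76 tip px [195.66376899 174.22131398] tcp px [208.1673233  134.07195921] n 207
wrist conf 0.83 tip px [284.68183434 249.92794304] tcp px [284.88215678 283.69286238] n 1545
tilt 16.8656360835628 s 0.14492452592021465 res [5.95551326 1.43002574 0.16448631 1.23405958]
tip [ 0.53372993 -0.2084767   0.03056777]
[ 0.49066528 -0.21156801  0.16842406] [-3.43506434 -0.35484376  2.34698551] 0.015067079312869443 8.85
scene 163 89 90 [208.50399542 134.09020043]
top 383 150 90 [428.7047978  195.93404374]
wrist 184 181 200 [284.82433677 281.37965914]
```

View pics/g4.png

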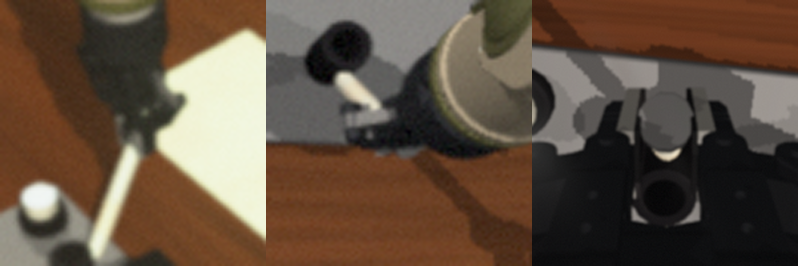

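>>> carry_out:
  rows: "-4 0 8 0 10;-3.5 0 8 0 10;-3 0 8 0 10;-2.5 0 9 0 10;-2 0 8 0 10"

```text
time_s: 9.42
ee_pos: [0.5322, -0.2079, 0.1834]
tcp_rot: [[-0.0, -0.073, 0.997], [0.0, 0.997, 0.073], [-1.0, 0.0, -0.0]]
wrist_force: [-4.8, 2.3, 2.1]
width: 0.0151
```

>>> carry_out:
  rows: "-1 0 8 0 10;-1 0 8 0 10;0 0 7 0 10;0 0 0 0 10;0 0 0 0 10"

```text
time_s: 9.83
ee_pos: [0.5548, -0.2064, 0.1851]
tcp_rot: [[0.0, -0.073, 0.997], [0.0, 0.997, 0.073], [-1.0, 0.0, 0.0]]
wrist_force: [-3.1, 1.9, 0.9]
width: 0.0143
```

```bash
python3 tilt.py t5 scene; python3 look.py g5; python3 - <<'E'
from cell import optics
import cv2
p=optics.capture("top");cv2.imwrite("pics/top5.png",cv2.resize(p["frame"][100:240,330:500],(680,560))[:,:,::-1])
E
```

```text
scene conf 0.61 tip px [196.05751426 174.99603993] tcp px [190.35184999 141.03080832] n 166
tilt -0.5991249951551498 s 0.13613587866191312 res [-8.46966941e-12 -3.41060513e-13]
tip [ 0.55336881 -0.20651326  0.04892828]
[ 0.55445478 -0.20647712  0.18510448] [-2.30932461  0.90072502 -0.94601431] 0.015010692731227614 9.9333
scene 145 95 90 [190.43487379 140.94934471]
top 381 119 90 [426.96620742 164.82452301]
wrist 185 181 200 [285.15704834 281.29941915]
```

View pics/g5.png

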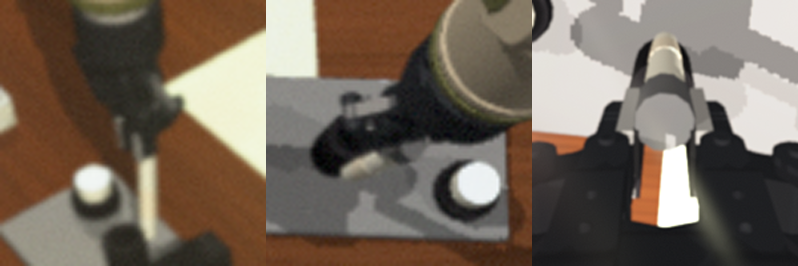

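View pics/top5.png

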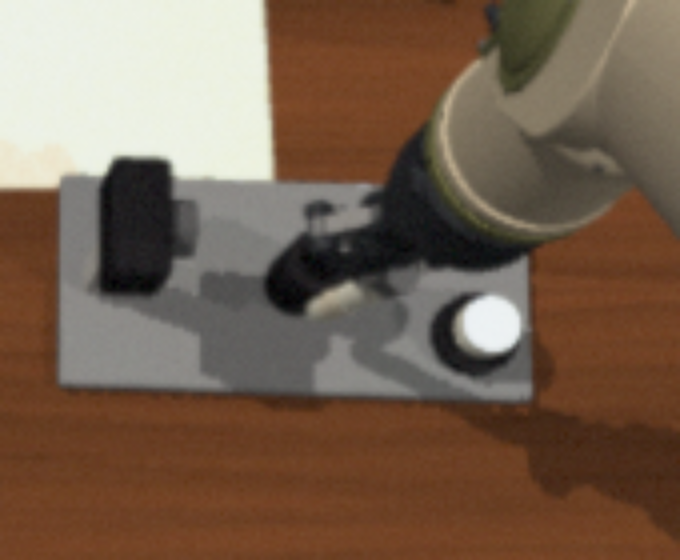

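>>> carry_out:
  rows: "-3 0 -2 0 10;-12 0 0 0 10;-20 0 0 0 10;-8 0 0 0 10;0 0 3 0 10"

```text
time_s: 10.55
ee_pos: [0.5567, -0.2075, 0.2308]
tcp_rot: [[0.005, -0.072, 0.997], [-0.002, 0.997, 0.072], [-1.0, -0.002, 0.005]]
wrist_force: [-0.3, 0.0, -0.6]
width: 0.0143
```

>>> carry_out:
  rows: "0 0 10 0 10;0 0 11 0 10;0 0 9 0 10;0 0 0 0 10;0 0 0 0 10"

```text
time_s: 10.97
ee_pos: [0.5859, -0.204, 0.2273]
tcp_rot: [[-0.001, -0.073, 0.997], [0.0, 0.997, 0.073], [-1.0, 0.0, -0.001]]
wrist_force: [0.3, 0.4, -0.2]
width: 0.0146
```

```bash
python3 tilt.py t6 scene; python3 look.py g6; python3 - <<'E'
from cell import optics
import cv2,h,numpy as np
p=optics.capture("top");print("cup px top",h.proj(p,(.5847,-.2047,.072)));cv2.imwrite("pics/top6.png",np.hstack([cv2.resize(p["frame"][130:210,360:460],(400,320)),cv2.resize((q:=optics.capture("scene"))["frame"][120:220,140:240],(400,320))])[:,:,::-1]);print(h.proj(q,(.5847,-.2047,.072)))
E
```

```text
scene conf 0.68 tip px [183.58037012 171.00175291] tcp px [179.42283554 135.00193727] n 167
tilt 3.1799760895186893 s 0.13138919762399306 res [-4.54747351e-13  5.11590770e-13]
tip [ 0.59312463 -0.20345229  0.09607517]
[ 0.58492166 -0.20437772  0.22760319] [ 0.05514391 -0.69732643 -0.92081836] 0.014564794475543107 11.0667
scene 134 89 90 [179.61269526 134.67117615]
top 386 99 90 [431.83886368 144.62604902]
wrist 185 181 200 [285.24456568 281.00560284]
cup px top [409.90435203 165.35331271]
[186.78423119 175.13835836]
```

View pics/g6.png

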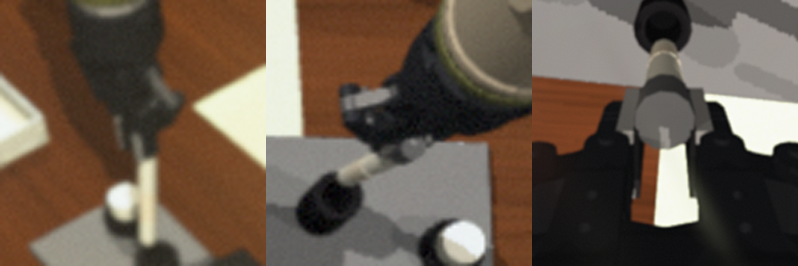

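View pics/top6.png

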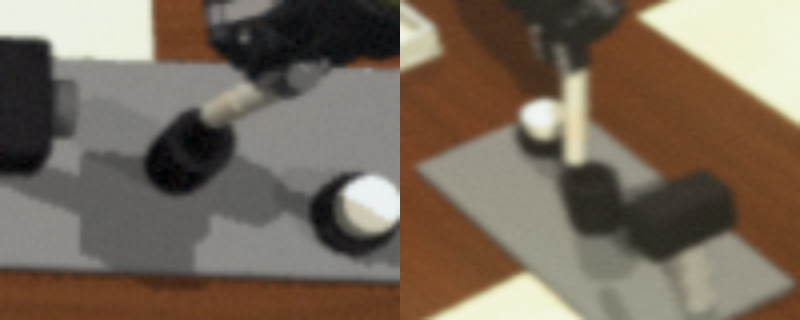

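```bash
python3 - <<'E'
from cell import ctrl,optics
import cv2,h,numpy as np
s=ctrl.get_state();X=s["ee_pos"];z=s["tcp_rot"][:,2];o=[]
P={n:optics.capture(n) for n in("wrist","top","scene")}
for t in(-4,0,4):
    a=np.radians(t)
    T=X+.137*(z*np.sin(a)-np.array([0,0,np.cos(a)])); print(t,T,[np.round(h.proj(P[n],T),1).tolist() for n in P])
C=(.5847,-.2047,.072);print("mouth",[np.round(h.proj(P[n],C),1).tolist() for n in P])
c={"wrist":(245,150),"top":(380,135),"scene":(160,135)}
for n in P:
    x,y=c[n];w=80 if n=="wrist" else 60
    o.append(cv2.resize(P[n]["frame"][y:y+w,x:x+w],(266,266),interpolation=cv2.INTER_CUBIC))
cv2.imwrite("pics/c7.png",np.hstack(o)[:,:,::-1])
E
```

```text
-4 [ 0.57550606 -0.20521052  0.09168353] [[284.8, 195.5], [412.8, 166.9], [188.5, 168.8]]
0 [ 0.58503769 -0.20451969  0.09134924] [[284.8, 206.1], [412.2, 163.0], [185.9, 170.6]]
4 [ 0.59456933 -0.20382886  0.0916824 ] [[284.8, 216.7], [411.7, 159.1], [183.3, 172.2]]
mouth [[284.6, 200.7], [409.9, 165.4], [186.8, 175.1]]
```

View pics/c7.png

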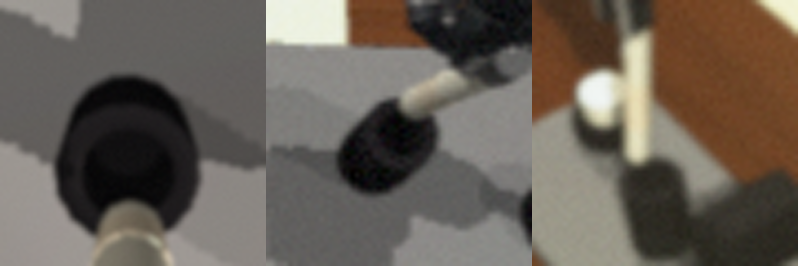

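>>> carry_out:
  rows: "0 -1 -7.5 0 10;0 0 0 0 10;10 0 0 0 10;10 0 0 0 10;10 0 0 0 10"

```text
time_s: 11.88
ee_pos: [0.5778, -0.2058, 0.1972]
tcp_rot: [[-0.0, -0.073, 0.997], [0.0, 0.997, 0.073], [-1.0, 0.0, -0.0]]
wrist_force: [0.7, 0.5, -0.5]
width: 0.0146
```

```bash
cat > c.py <<'E'
from cell import ctrl,optics
import cv2,h,numpy as np,sys
s=ctrl.get_state();print(s["ee_pos"],s["wrist_force"],s["width"],s["time_s"]);o=[]
P={n:optics.capture(n) for n in("wrist","top","scene")}
c={"wrist":(245,150),"top":(380,135),"scene":(160,135)}
for n in P:
    x,y=c[n];w=100 if n=="wrist" else 60
    o.append(cv2.resize(P[n]["frame"][y:y+w,x:x+w],(266,266),interpolation=cv2.INTER_CUBIC))
cv2.imwrite(f"pics/{sys.argv[1]}.png",np.hstack(o)[:,:,::-1])
E
python3 c.py c8
```

```text
[ 0.57778291 -0.20579946  0.19715974] [ 0.65550294  0.46377979 -0.45885048] 0.014567984301315062 11.8833
```

View pics/c8.png

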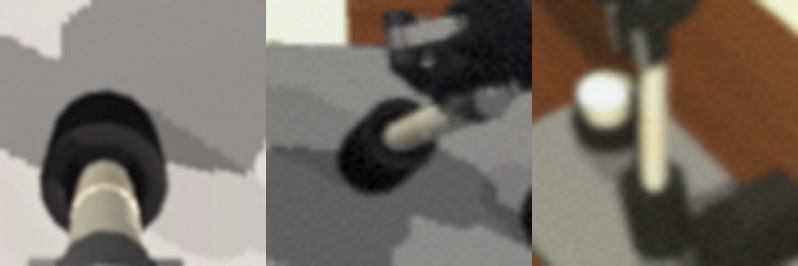

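>>> carry_out:
  rows: "8 0 0 0 10;8 0 0 0 10;8 0 0 0 10;8 0 0 0 10;0 0 0 0 10"

```text
time_s: 12.45
ee_pos: [0.5774, -0.2057, 0.1644]
tcp_rot: [[-0.002, -0.073, 0.997], [0.001, 0.997, 0.073], [-1.0, 0.001, -0.002]]
wrist_force: [0.7, -0.3, -0.5]
width: 0.0147
```

>>> carry_out:
  rows: "5 0 0 0 10;3 0 0 0 10;0 0 0 0 10"

```text
time_s: 12.7
ee_pos: [0.5781, -0.2059, 0.1578]
tcp_rot: [[0.0, -0.073, 0.997], [-0.0, 0.997, 0.073], [-1.0, -0.0, 0.0]]
wrist_force: [0.3, 0.6, -0.0]
width: 0.0143
```

```bash
python3 c.py c9
```

```text
[ 0.57807273 -0.20589807  0.15784937] [ 0.26980843  0.55531433 -0.03457121] 0.014305131900108826 12.7
```

View pics/c9.png

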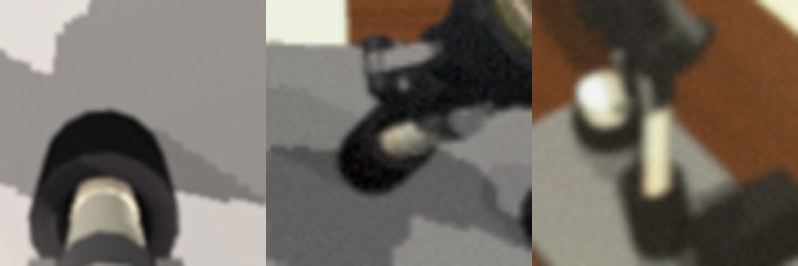

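>>> carry_out:
  rows: "3 0 0 0 10;1 0 0 0 10;1 0 0 0 10;0 0 0 0 10"

```text
time_s: 13.18
ee_pos: [0.5782, -0.206, 0.1533]
tcp_rot: [[0.001, -0.073, 0.997], [-0.0, 0.997, 0.073], [-1.0, -0.0, 0.001]]
wrist_force: [1.7, -0.2, 0.3]
width: 0.0146
```

>>> carry_out:
  rows: "2 0 0 0 10;1 0 0 0 10;0 0 0 0 10"

```text
time_s: 13.43
ee_pos: [0.5781, -0.206, 0.1502]
tcp_rot: [[0.0, -0.073, 0.997], [-0.0, 0.997, 0.073], [-1.0, -0.0, 0.0]]
wrist_force: [1.7, -0.3, 0.6]
width: 0.015
```

>>> carry_out:
  rows: "2 0 0 0 10;0 0 0 0 10;1 0 0 0 10;0 0 0 0 10"

```text
time_s: 13.77
ee_pos: [0.5783, -0.2061, 0.1478]
tcp_rot: [[0.001, -0.073, 0.997], [-0.0, 0.997, 0.073], [-1.0, -0.0, 0.001]]
wrist_force: [1.3, 0.6, 6.8]
width: 0.0148
```

>>> carry_out:
  rows: "-1 0 0 0 10;0 0 0 0 22;0 0 0 0 30;0 0 0 0 40;0 0 0 0 46"

```text
time_s: 14.18
ee_pos: [0.5773, -0.2058, 0.148]
tcp_rot: [[-0.001, -0.073, 0.997], [0.0, 0.997, 0.073], [-1.0, 0.0, -0.001]]
wrist_force: [-1.5, 0.9, 0.1]
width: 0.0461
```

>>> carry_out:
  rows: "0 0 0 0 46;-10 0 0 0 46;-25 0 0 0 46;-35 0 0 0 46;-35 0 0 0 46"

```text
time_s: 14.6
ee_pos: [0.5773, -0.2058, 0.2545]
tcp_rot: [[-0.002, -0.073, 0.997], [0.0, 0.997, 0.073], [-1.0, 0.001, -0.002]]
wrist_force: [1.3, 0.3, 0.4]
width: 0.0457
```

```bash
python3 c.py c10;python3 - <<'E'
from cell import optics
import cv2
p=optics.capture("wrist");cv2.imwrite("pics/w10.png",p["frame"][:,:,::-1])
E
```

```text
[ 0.57725759 -0.2057994   0.25452893] [1.27132046 0.34032642 0.41934108] 0.04569644088765155 14.6
```

View pics/c10.png

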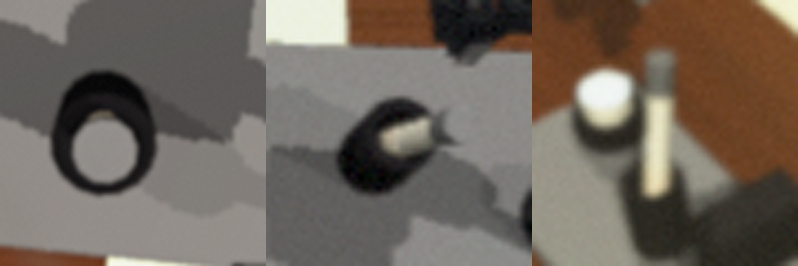

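View pics/w10.png

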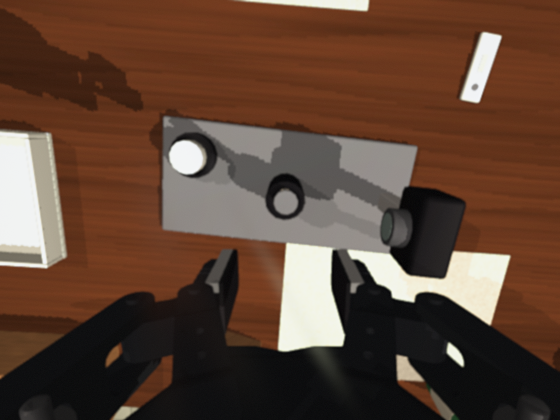

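```bash
python3 - <<'E'
from cell import ctrl,optics
import h,numpy as np
P={n:optics.capture(n) for n in("wrist","scene","top")}
for X in [(.585,-.205,.167),(.580,-.205,.167),(.585,-.205,.154)]: print(X,[np.round(h.proj(P[n],X),1) for n in P])
print("trig pred",[np.round(h.proj(P[n],(.5501,-.3133,.05)),1) for n in P])
import cv2
f=P["wrist"]["frame"];y,x=np.nonzero(f[125:190,160:220].min(2)>225);u=(x.mean()+160,y.mean()+125);print(u,h.atz(P["wrist"],u,.05))
for n in("wrist","top"):
    m=[r for r in optics.find_in("trigger_top",P[n])]; print(n,[(np.array(r["position"])*[560,420],r["conf"]) for r in m])
f=P["top"]["frame"];y,x=np.nonzero(f[170:195,438:465].min(2)>215);u=(x.mean()+438,y.mean()+170);print(u,h.atz(P["top"],u,.05))
print(ctrl.get_state()["ee_pos"])
E
```

```text
(0.585, -0.205, 0.167) [array([285.7, 231.4]), array([182.4, 151.3]), array([422.6, 153.5])]
(0.58, -0.205, 0.167) [array([286.2, 224.9]), array([183.9, 150.4]), array([422.8, 155.7])]
(0.585, -0.205, 0.154) [array([285.6, 225.9]), array([183. , 154.7]), array([420.7, 155.2])]
trig pred [array([185.7, 157.2]), array([176., 155.]), array([452.5, 181.3])]
(np.float64(184.5686274509804), np.float64(158.60294117647058)) [ 0.55165128 -0.31448117  0.05      ]
wrist [(array([188.104, 158.508]), 0.7), (array([183.68 , 157.584]), 0.33)]
top []
(np.float64(452.5342465753425), np.float64(180.5068493150685)) [ 0.55202482 -0.31355017  0.05      ]
[ 0.57737977 -0.20576419  0.25214926]
```

```bash
python3 - <<'E'
from cell import ctrl,optics
import h,numpy as np,cv2
P={n:optics.capture(n) for n in("wrist","scene","top")}
c={"wrist":(261,175,50),"scene":(165,130,50),"top":(395,140,50)}
cv2.imwrite("pics/c11.png",np.hstack([cv2.resize(P[n]["frame"][y:y+w,x:x+w],(266,266),interpolation=cv2.INTER_CUBIC) for n,(x,y,w) in c.items()])[:,:,::-1])
import pickle;pickle.dump(P,open("p11.pkl","wb"))
E
```

```text
(no output)
```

View pics/c11.png

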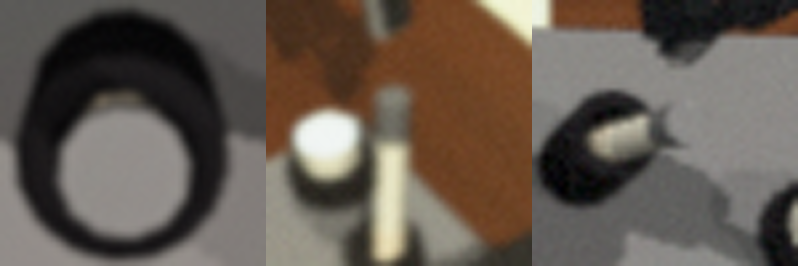

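```bash
python3 - <<'E'
import h,pickle,numpy as np
P=pickle.load(open("p11.pkl","rb"))
u={"wrist":(284.3,207.5),"scene":(188.9,147.9),"top":(421.3,164.4)}
for k in(("wrist","scene"),("wrist","scene","top")):
    X=h.tri([h.ray(P[n],u[n]) for n in k]);print(X,[np.round(h.proj(P[n],X)-u[n],1) for n in k])
E
```

```text
[ 0.56438483 -0.20603935  0.16593171] [array([ 1.3, -1.4]), array([-0.5, -0.1])]
[ 0.56350519 -0.20480749  0.16430558] [array([ 3.2, -3.1]), array([0.1, 0.5]), array([ 1.5, -1. ])]
```

>>> carry_out:
  rows: "0 -20 -7 0 20;0 -30 -9 0 0;0 -30 -9 0 0;0 -26 -9 0 0;0 0 0 0 0"

```text
time_s: 15.62
ee_pos: [0.5489, -0.3208, 0.253]
tcp_rot: [[-0.001, -0.065, 0.998], [-0.003, 0.998, 0.065], [-1.0, -0.003, -0.002]]
wrist_force: [-0.1, -0.2, -0.8]
width: 0.0001
```

>>> carry_out:
  rows: "40 0 0 0 0;40 0 0 0 0;40 0 0 0 0;30 0 0 0 0;10 0 0 0 0"

```text
time_s: 16.03
ee_pos: [0.5496, -0.3127, 0.0885]
tcp_rot: [[-0.006, -0.073, 0.997], [0.003, 0.997, 0.073], [-1.0, 0.003, -0.006]]
wrist_force: [-0.2, 0.4, 1.0]
width: -0.0001
```

>>> carry_out:
  rows: "0 0 0 0 0;0 0 0 0 0;0 0 0 0 0"

```text
time_s: 16.28
ee_pos: [0.5528, -0.3147, 0.0952]
tcp_rot: [[0.002, -0.072, 0.997], [-0.001, 0.997, 0.072], [-1.0, -0.001, 0.002]]
wrist_force: [-0.7, -0.2, -0.0]
width: 0.0001
```

```bash
python3 - <<'E'
from cell import ctrl,optics
import h,numpy as np,cv2
s=ctrl.get_state();print(s["ee_pos"],s["wrist_force"],s["width"],s["time_s"],ctrl.finger_overhang)
P={n:optics.capture(n) for n in("wrist","scene","top")}
c={"wrist":(185,181,200),"scene":(130,110,100),"top":(395,130,100)}
cv2.imwrite("pics/c12.png",np.hstack([cv2.resize(P[n]["frame"][y:y+w,x:x+w],(266,266),interpolation=cv2.INTER_CUBIC) for n,(x,y,w) in c.items()])[:,:,::-1])
E
```

```text
[ 0.55275055 -0.3147226   0.09516109] [-0.67902105 -0.21159866 -0.0284218 ] 0.00012977911394158892 16.2833 0.019
```

View pics/c12.png

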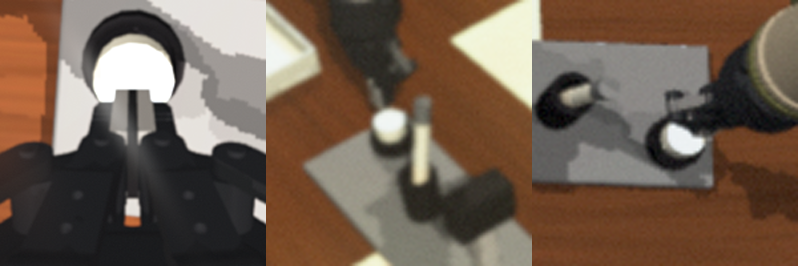

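>>> carry_out:
  rows: "7 0 0 0 0;7 0 0 0 0;5 0 0 0 0;3 0 0 0 0;0 0 0 0 0"

```text
time_s: 16.85
ee_pos: [0.5512, -0.3138, 0.0702]
tcp_rot: [[-0.001, -0.073, 0.997], [0.001, 0.997, 0.073], [-1.0, 0.001, -0.001]]
wrist_force: [-0.3, 0.1, 0.0]
width: 0.0
```

>>> carry_out:
  rows: "1 0 0 0 0;1 0 0 0 0;1 0 0 0 0;0 0 0 0 0;0 0 0 0 0"

```text
time_s: 17.27
ee_pos: [0.5518, -0.3142, 0.0685]
tcp_rot: [[0.0, -0.073, 0.997], [-0.0, 0.997, 0.073], [-1.0, -0.0, 0.0]]
wrist_force: [-0.7, 0.3, 1.4]
width: -0.0001
```

>>> carry_out:
  rows: "2 0 0 0 0;2 0 0 0 0;1 0 0 0 0;0.5 0 0 0 0;0 0 0 0 0"

```text
time_s: 17.68
ee_pos: [0.5518, -0.3142, 0.0632]
tcp_rot: [[0.0, -0.072, 0.997], [-0.0, 0.997, 0.072], [-1.0, -0.0, 0.0]]
wrist_force: [-1.8, 1.2, 8.8]
width: -0.0002
```

>>> carry_out:
  rows: "0 0 0 0 0;0 0 0 0 0"

```text
time_s: 17.85
ee_pos: [0.5518, -0.3143, 0.0632]
tcp_rot: [[0.0, -0.072, 0.997], [-0.0, 0.997, 0.072], [-1.0, -0.0, 0.0]]
wrist_force: [-0.7, 0.4, 6.9]
width: 0.0002
```

Held at the halfway stop (about 7 N, plateau). Pausing for about a second.

>>> carry_out:
  rows: "0 0 0 0 0;0 0 0 0 0;0 0 0 0 0;0 0 0 0 0;0 0 0 0 0"

```text
time_s: 18.27
ee_pos: [0.5518, -0.3142, 0.0631]
tcp_rot: [[0.0, -0.073, 0.997], [-0.0, 0.997, 0.073], [-1.0, -0.0, 0.0]]
wrist_force: [-1.6, 1.7, 6.6]
width: 0.0001
```

>>> carry_out:
  rows: "0 0 0 0 0;0 0 0 0 0;0 0 0 0 0;0 0 0 0 0;0 0 0 0 0"

```text
time_s: 18.68
ee_pos: [0.5518, -0.3142, 0.0632]
tcp_rot: [[0.0, -0.073, 0.997], [-0.0, 0.997, 0.073], [-1.0, -0.0, 0.0]]
wrist_force: [-0.2, -0.2, 6.7]
width: -0.0001
```

```bash
python3 - <<'E'
from cell import ctrl,optics
import h,numpy as np,cv2
s=ctrl.get_state();print(s["ee_pos"],s["wrist_force"],s["time_s"])
P={n:optics.capture(n) for n in("wrist","scene","top")}
c={"wrist":(185,181,200),"scene":(130,110,100),"top":(395,130,100)}
cv2.imwrite("pics/c13.png",np.hstack([cv2.resize(P[n]["frame"][y:y+w,x:x+w],(266,266),interpolation=cv2.INTER_CUBIC) for n,(x,y,w) in c.items()])[:,:,::-1])
E
```

```text
[ 0.55181383 -0.3142207   0.06316501] [-0.16520904 -0.22055684  6.70669816] 18.6833
```

View pics/c13.png

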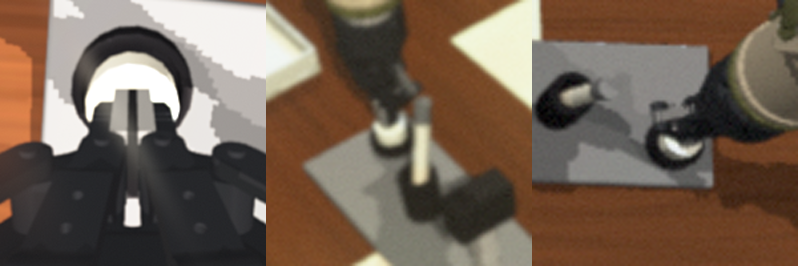

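Plunger at half depth under the fingertips, tube still standing in the cup. Now press fully (about 6 mm more, slightly over for compliance).

>>> carry_out:
  rows: "2 0 0 0 0;2 0 0 0 0;1.5 0 0 0 0;0.7 0 0 0 0;0 0 0 0 0"

```text
time_s: 19.25
ee_pos: [0.5518, -0.3142, 0.0573]
tcp_rot: [[0.001, -0.072, 0.997], [-0.0, 0.997, 0.072], [-1.0, -0.0, 0.001]]
wrist_force: [-1.9, 1.5, 13.1]
width: -0.0004
```

>>> carry_out:
  rows: "0.5 0 0 0 0;0 0 0 0 0;0 0 0 0 0"

```text
time_s: 19.5
ee_pos: [0.5519, -0.3143, 0.0571]
tcp_rot: [[0.001, -0.072, 0.997], [-0.0, 0.997, 0.072], [-1.0, -0.0, 0.001]]
wrist_force: [-3.6, 1.4, 13.1]
width: 0.0002
```

>>> carry_out:
  rows: "0.7 0 0 0 0;0 0 0 0 0;0 0 0 0 0"

```text
time_s: 19.75
ee_pos: [0.5519, -0.3143, 0.0569]
tcp_rot: [[0.001, -0.072, 0.997], [-0.0, 0.997, 0.072], [-1.0, -0.0, 0.001]]
wrist_force: [-3.8, 1.6, 19.3]
width: -0.0001
```

>>> carry_out:
  rows: "-4 0 0 0 0;-6 0 0 0 0;-10 0 0 0 0;-20 0 0 0 0;-30 0 0 0 0"

```text
time_s: 20.17
ee_pos: [0.5505, -0.3134, 0.1241]
tcp_rot: [[-0.004, -0.073, 0.997], [0.002, 0.997, 0.073], [-1.0, 0.002, -0.004]]
wrist_force: [0.2, 0.7, -0.1]
width: 0.0001
```

>>> carry_out:
  rows: "-35 0 0 0 0;-35 0 0 0 0;-20 0 0 0 0;0 0 0 0 0;0 0 0 0 0"

```text
time_s: 20.58
ee_pos: [0.5521, -0.3143, 0.2169]
tcp_rot: [[0.002, -0.073, 0.997], [-0.001, 0.997, 0.073], [-1.0, -0.001, 0.002]]
wrist_force: [-0.8, 0.3, -0.9]
width: 0.0001
```

```bash
python3 - <<'E'
from cell import ctrl,optics
import h,numpy as np,cv2
s=ctrl.get_state();print(s["ee_pos"],s["wrist_force"],s["time_s"])
P={n:optics.capture(n) for n in("wrist","scene","top")}
c={"wrist":(160,80,266),"scene":(140,120,80),"top":(395,130,80)}
cv2.imwrite("pics/c14.png",np.hstack([cv2.resize(P[n]["frame"][y:y+w,x:x+w],(266,266),interpolation=cv2.INTER_CUBIC) for n,(x,y,w) in c.items()])[:,:,::-1])
cv2.imwrite("pics/top14.png",P["top"]["frame"][:,:,::-1])
print(np.round(h.proj(P["scene"],(.5518,-.3138,.05)),1),np.round(h.proj(P["wrist"],(.5518,-.3138,.05)),1))
E
```

```text
[ 0.55213775 -0.31426595  0.21686141] [-0.7751164   0.26972955 -0.86464493] 20.5833
[175.4 155.2] [285.5 197.9]
```

View pics/c14.png

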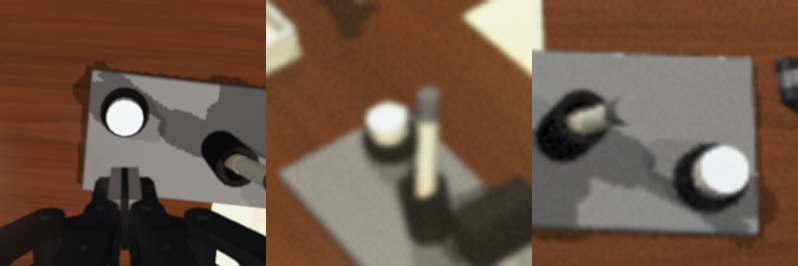

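View pics/top14.png

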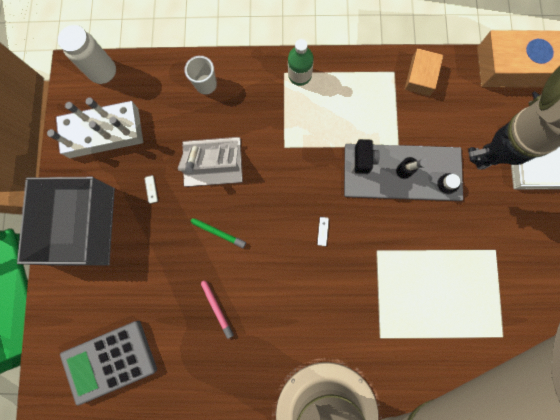

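The second stage bottomed out (force rose to 19 N). The trigger is up again, and the tube stands in the cup. The short tube and the cassettes have not moved, and the gripper is clear, so I am handing in.

```bash
python3 -c "
from cell import ctrl
print(ctrl.sign_off())"
```

```text
the job is handed in; nothing more can be done
None
```

I moved the long tube from the rest into the photo station's cup and worked the trigger through both stages. The job was handed in at about 20.6 s; sign-off reports no verdict.

- **Tube:** I gripped it by the cap and swung it upright by pushing its bottom end against the outside of the cup. I then lowered it in until it met the floor (about 7 N) and released it.
- **Trigger:** I held it at the halfway stop at about 7 N for about a second. I then pressed it fully down: 13 N, then 19 N when it bottomed out. After that I let it come back up.

**Last checks:**
- After release the cap top measured about 0.165 m high, so the tube's bottom is on the cup floor.
- The tube leans about 0.16 rad, estimated from the pictures, against the limit of 0.25. It looked unchanged after the trigger press.
- In the last pictures the trigger is up, the short tube and both cassettes look unmoved, and the gripper is clear of everything.

**Disagreements:**
- The gripper's width reading was about 15 mm on the 18 mm cap.
- The tube slid about 6 mm in the grip during the upright push. I allowed for this when lowering it.

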